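Air and stir the washed grinding balls

ROBOT

A 7-joint arm with a two-finger parallel gripper is mounted at the origin on the work surface. World frame = base frame: x ahead of the robot, y to its left, z up, the work surface at z = 0. Lengths are in m, angles in rad, forces in N, time in s.
With the tool pointing down it reaches from about 0.4 to 0.85 m from the base axis. Payload 4.5 kg.
Tool frame: the origin (TCP) lies between the finger pads; the fingertips stand 19 mm ahead of it and the grasp point (between the pads) is the TCP; z points along the fingers, x is the direction in which the jaws open and shut, and the axes are right-handed (so a half turn about z gives the same grasp; the last joint's range is limited). The gripper opens to 88 mm and grips with 3 to 60 N. Pads are 18 mm wide; open, the fingers measure 123 mm over their backs; the gripper's body (75 mm by 187 mm) begins 45 mm behind the grasp point.
Start: joints at [1.252, 0.689, -0.195, 1.565, 0.157, 0.902, -0.215], TCP at [0.216, -0.587, 0.232] pointing down, gripper open.
Joint ranges: [-3.01, 3.01], [-0.46, 2.08], [-1.47, 1.51], [0.13, 2.56], [-1, 4.14], [0.04, 2.09], [-2.66, 2.66]. Speed limits (rad/s): [2.57, 2.57, 3.14, 3.14, 3.14, 3.14, 3.14].

INTERFACE

Orientations are given as a unit quaternion [x, y, z, w].
In Python, from bench import bot, solver, eyes gives the robot as it stands. The module is installed in compiled form; this text tells all that it offers. Calls block until the motion is done:
- bot.goto(position, orientation): joint-space move of the TCP to a pose.
- bot.movel(position, orientation=None, vel=0.15, contact_N=None): straight line of the TCP; orientation=None keeps the orientation; vel is the mean speed in m/s. With contact_N (N) it stops when the force on the tool has changed by that much, and returns True; else False.
- bot.move_joints(angles): joint-space move.
- bot.command_gripper(opening): finger opening in m; the grip force is fixed at half the most; returns when the fingers have stopped.
- bot.hold(seconds).
- solver.inverse_kinematics(position, orientation): joint angles nearest the present ones, or None.
- bot.get_obs(): the state.
- eyes.grab_frame(name): name is "side" or "top"; returns the picture (480x640x3 uint8, blue, green, red); there is no depth.
- eyes.get_calibration(name): a dict with "K" (3x3 intrinsics, pixels), "R" (3x3) and "t" (3): a world point X has camera coordinates R X + t. Camera axes: x right, y down, z forward; pixel columns grow to the right and rows downward; lengths in m; the calibration is good to about 2 mm. A picture is of the moment at which its call begins. get_calibration takes no time and is no camera call.
A pose or a line that the arm cannot do raises bot.MotionError and nothing moves.
- bot.close_job(): hands the job in, once; it reports no verdict.
The state is a dict: "time": time; "joints": joint angles; "qvel": joint speeds; "tau": joint torques, N m; "position": TCP position; "tool_rot": TCP orientation; "ft_force": force on the tool from outside, world axes, zero at the start; "wrist_torque": the same for the moment, N m; "opening": finger opening in m.
Only numpy, scipy, OpenCV 4.12 (cv2) and the standard library are available. Lean on these libraries where they do the work, as an engineer would, in place of code of your own. Each camera call takes 0.05 s, during which the arm holds its last target. There are 200 camera calls.

TASK

The washed grinding balls in the white dish need airing: take the blue cover off the dish and lay it right way up in the middle of the green mat. Then take the red-handled stirrer from the stand and gently stir the balls with its tip close to the bottom of the dish, at least three full wide turns clockwise as seen from above, keeping every ball in the dish and the dish where it is. Hang the stirrer back upright in the fork it came from, and leave the pipettes and the other glassware as they are.

Things in the scene. Friction and masses are not known exactly. Their poses are not given: they have to be found in the camera images.
- dish: White straight-walled ceramic dish, loose, about 0.9 kg, 120 mm outside diameter, 110 mm inside, 55 mm high, floor 6 mm thick. Origin: centre of its underside; z up. Holds six balls 24 mm across under the cover. A circle of 25 to 40 mm radius at the tip carries the balls round.
- ball0: Polished, slippery agate grinding ball, 24 mm across, 20 g, brown or tan, loose on the dish's floor, hidden under the cover at first. Origin: its centre.
- ball1: Polished, slippery agate grinding ball, 24 mm across, 20 g, brown or tan, loose on the dish's floor, hidden under the cover at first. Origin: its centre.
- ball2: Polished, slippery agate grinding ball, 24 mm across, 20 g, brown or tan, loose on the dish's floor, hidden under the cover at first. Origin: its centre.
- ball3: Polished, slippery agate grinding ball, 24 mm across, 20 g, brown or tan, loose on the dish's floor, hidden under the cover at first. Origin: its centre.
- ball4: Polished, slippery agate grinding ball, 24 mm across, 20 g, brown or tan, loose on the dish's floor, hidden under the cover at first. Origin: its centre.
- ball5: Polished, slippery agate grinding ball, 24 mm across, 20 g, brown or tan, loose on the dish's floor, hidden under the cover at first. Origin: its centre.
- cover: Blue round cover, loose, 120 g: plate 132 mm across and 5 mm thick on a plug 98 mm across and 6 mm deep that sits loosely in the dish's mouth (plate on the rim), with an upright black knob on top. Origin: centre of the plug's underside, 49 mm above the dish's origin at the start; z up. It simply lifts off.
- cover_knob (a point): Grip point on the cover's upright black round knob (20 mm across, 36 mm tall from the plate's top): 35 mm above the cover's origin, 24 mm above the plate's top.
- mat: Green mat, fixed, 150 x 150 x 3 mm. Origin: centre of its underside. Empty at the start.
- stand: White pipette stand, fixed, 190 mm wide (y) by 100 mm deep (x from -45 to 55), two grey side posts, shelf top 130 mm above the table. Three forks 24 mm wide, open to the stand's own -x (from x = -30 to a back end at x = +16 mm), shelf 10 mm thick, with seats at x = 0 and y = -60, 0 and +60 mm; stirrer and pipettes hang in them by their collars, in any order. Origin: centre of underside below the middle seat.
- stirrer: Stirrer hanging upright in one fork, 120 g: steel rod 10 mm across with a 12 mm ball end reaching 110 mm below the origin, steel collar 36 mm across and 5 mm thick whose underside (the origin) rests on the shelf, and above it a red square handle 16 x 16 mm from 5 to 70 mm above the origin, its faces along the stirrer's x and y. z up along the rod. It lifts straight out and can be lowered straight back.
- stirrer_grip (a point): Grip point on the red handle's axis, 45 mm above the stirrer's origin.
- stirrer_tip (a point): Lowest point of the stirrer's ball end, 110 mm below the stirrer's origin.
- pipette_a: Air-displacement pipette hanging upright in a fork of the stand, bystander: collar 36 mm across whose underside (origin) rests on the shelf, body 22 mm across up to 40 mm above the origin, blue button up to 55 mm above it, nozzle to 100 mm below.
- pipette_b: Air-displacement pipette hanging upright in a fork of the stand, bystander: collar 36 mm across whose underside (origin) rests on the shelf, body 22 mm across up to 40 mm above the origin, yellow button up to 55 mm above it, nozzle to 100 mm below.
- bottle: Clear reagent bottle with blue cap, bystander, loose, 64 mm across, 150 mm tall. Origin: centre of its underside.
- flask: Amber conical flask, bystander, loose, 62 mm across at the foot, 130 mm tall. Origin: centre of its underside.
There are look-alikes about, which are no part of the job. What is meant by the stirrer is not black or purple, and is the smaller of those in its own colour.

How it is judged:
By the outcome, as a careful person would: the job done as asked, in the order asked, and still so for the second after the job is handed in, with the robot touching nothing.
It also fails if it takes over 72 s, if anything falls off the work surface, if the arm or the gripper's body presses on something with over 40 N, if the wrist force passes 120 N, or if a joint passes its speed limit or range.

## Working session

There is one attempt and no reset: what is moved stays moved. The work goes in short steps, each a Python script; the robot and the scene stay as the last script left them, time stands still between calls to the robot, and variables do not carry over. Pictures are saved under pics/ and viewed, about 8 in all and at most 12, crops included, and the job is handed in when it is done.

```bash
mkdir -p pics; python3 - <<'E'
from bench import bot, solver, eyes
import cv2, numpy as np
np.set_printoptions(precision=4,suppress=True)
for n in("side","top"):
    cv2.imwrite(f"pics/{n}0.png",eyes.grab_frame(n)); c=eyes.get_calibration(n)
    print(n,c["K"],c["R"],c["t"],-np.array(c["R"]).T@c["t"])
o=bot.get_obs();print({k:o[k] for k in("time","position","tool_rot","opening")})
E
```

```text
side [[458.3646   0.     317.9494]
 [  0.     458.3646 240.7643]
 [  0.       0.       1.    ]] [[-0.8498 -0.5267 -0.0208]
 [-0.2993  0.5147 -0.8035]
 [ 0.4339 -0.6765 -0.595 ]] [0.458  0.2189 0.9851] [0.0273 0.795  0.7716]
top [[565.8262   0.     315.8581]
 [  0.     565.8262 234.1959]
 [  0.       0.       1.    ]] [[ 0.074  -0.9973 -0.0001]
 [-0.9734 -0.0722 -0.2173]
 [ 0.2167  0.0161 -0.9761]] [0.0315 0.5297 1.5223] [0.1835 0.0451 1.601 ]
{'time': 0.1, 'position': array([ 0.2157, -0.586 ,  0.2312]), 'tool_rot': array([ 0.8203, -0.572 , -0.0007, -0.0004]), 'opening': 0.08821881926287035}
```

View pics/side0.png

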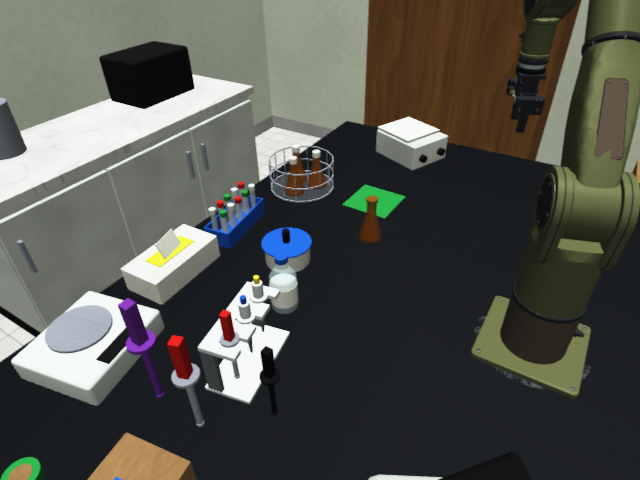

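View pics/top0.png

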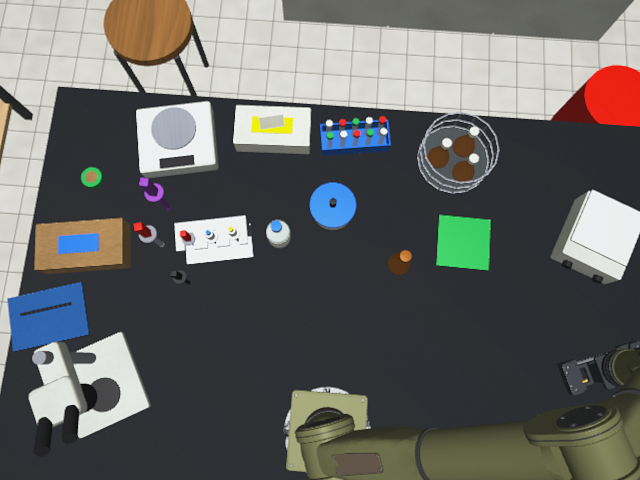

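Side: cover at about (287,243), mat (375,201), stand (245,345) with the red stirrer at (227,325). Top: cover knob (333,202), mat (464,242), small red stirrer in the stand (186,237); the larger red, purple and black ones are look-alikes standing outside. I'll zoom in on the stand.

```bash
cat > h.py <<'E'
from bench import bot, solver, eyes
import cv2, numpy as np
from scipy.spatial.transform import Rotation as Ro
np.set_printoptions(precision=4,suppress=True)
C={n:{k:np.array(v) for k,v in eyes.get_calibration(n).items()} for n in("side","top")}
def ray(n,p):
    c=C[n]; d=c["R"].T@np.linalg.inv(c["K"])@[p[0],p[1],1]; return -c["R"].T@c["t"],d
def onz(n,p,z):
    o,d=ray(n,p); return o+d*(z-o[2])/d[2]
def proj(n,X):
    c=C[n]; v=c["K"]@(c["R"]@np.array(X)+c["t"]); return v[:2]/v[2]
def down(a):  # tool pointing down, jaw axis at world angle a
    return Ro.from_matrix(np.array([[np.cos(a),np.sin(a),0],[np.sin(a),-np.cos(a),0],[0,0,-1]]).T.T).as_quat()
E
python3 - <<'E'
from h import *
t=cv2.imread("pics/top0.png");s=cv2.imread("pics/side0.png")
a=cv2.resize(t[205:275,160:265],None,fx=7.6,fy=7.6,interpolation=cv2.INTER_CUBIC); cv2.imwrite("pics/ta.png",a)
b=cv2.resize(s[260:400,190:310],None,fx=4.2,fy=4.2,interpolation=cv2.INTER_CUBIC); cv2.imwrite("pics/sa.png",b)
def blob(im,lo,hi,box):
    x0,y0,x1,y1=box; m=cv2.inRange(cv2.cvtColor(im[y0:y1,x0:x1],cv2.COLOR_BGR2HSV),lo,hi)
    n,l,st,ce=cv2.connectedComponentsWithStats(m); i=1+st[1:,4].argmax()
    c=max(cv2.findContours((l==i).astype(np.uint8),0,2)[0],key=cv2.contourArea)
    return ce[i]+[x0,y0],c+np.array([x0,y0])
c,k=blob(t,(50,100,60),(75,255,255),(420,200,510,290))
W=np.array([onz("top",p,.003)[:2] for p in k[:,0]],np.float32); print("mat top",c,onz("top",c,.003),cv2.minAreaRect(W))
c,k=blob(s,(50,100,60),(75,255,255),(330,170,420,230)); 
W=np.array([onz("side",p,.003)[:2] for p in k[:,0]],np.float32); print("mat side",cv2.minAreaRect(W))
for n,im,box in(("top",t,(300,170,370,240)),("side",s,(255,222,320,262))):
    c,k=blob(im,(95,100,60),(125,255,255),box)
    W=np.array([onz(n,p,.060)[:2] for p in k[:,0]],np.float32); print("cover",n,cv2.minEnclosingCircle(W))
c,_=blob(t,(0,0,0),(180,255,60),(322,192,345,214)); print("knob top",c,onz("top",c,.093))
E
```

```text
mat top [463.3848 242.0391] [ 0.5466 -0.3546  0.003 ] ((0.5475596785545349, -0.35459163784980774), (0.1523427814245224, 0.15227307379245758), 88.3155517578125)
mat side ((0.5487521290779114, -0.3538818657398224), (0.1556413769721985, 0.15418854355812073), 88.37776947021484)
cover top ((0.6160741448402405, 0.03028849884867668), 0.06780706346035004)
cover side ((0.6147927641868591, 0.0379791222512722), 0.07582829892635345)
knob top [332.4    204.5333] [0.6053 0.0306 0.093 ]
```

View pics/ta.png

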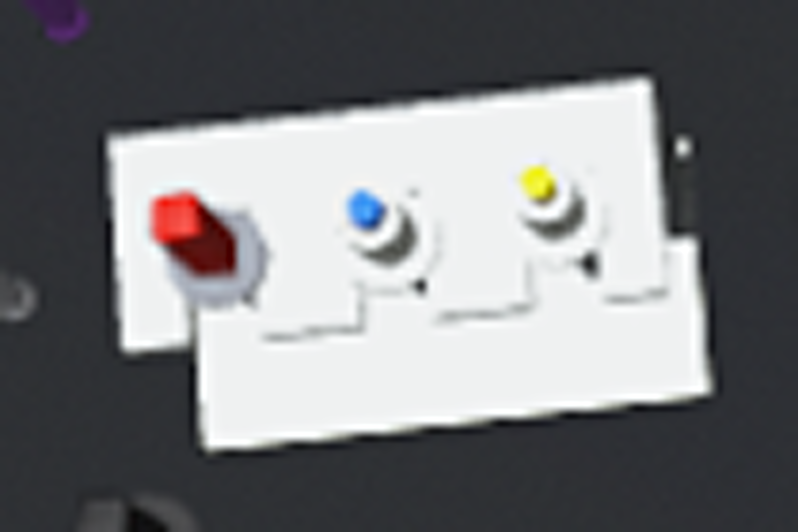

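View pics/sa.png

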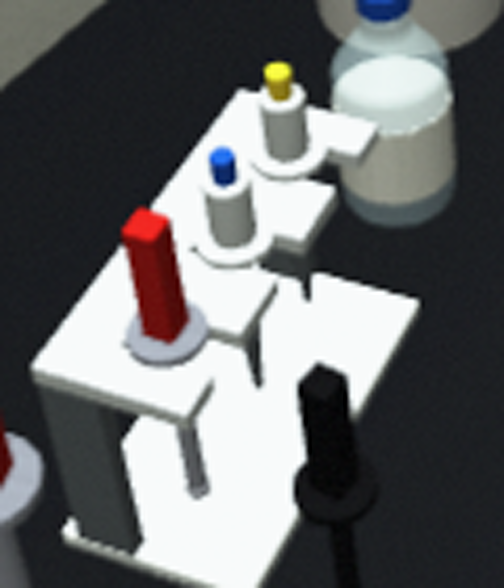

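Forks open toward the robot (−x); the stirrer hangs in the +y fork, next to the blue-button pipette.

```bash
python3 - <<'E'
from h import *
T=lambda x,y:(160+(x+.5)/7.6-.5,205+(y+.5)/7.6-.5)
S=lambda x,y:(190+(x+.5)/4.2-.5,260+(y+.5)/4.2-.5)
def tri(a,b):
    (o1,d1),(o2,d2)=ray("top",a),ray("side",b); s=np.linalg.lstsq(np.c_[d1,-d2],o2-o1,rcond=None)[0]
    p,q=o1+d1*s[0],o2+d2*s[1]; return (p+q)/2,np.linalg.norm(p-q)
print("handle top",tri(T(176,218),S(147,225)),onz("top",T(176,218),.2),onz("side",S(147,225),.2))
print("collar",onz("top",T(217,255),.135),onz("side",S(168,333),.135))
for p in((108,138),(652,80),(122,350)): print("shelf",onz("top",T(*p),.13))
for p in((35,370),(242,90),(187,413),(378,125)): print("shelf side",onz("side",S(*p),.13))
for p in((205,450),(711,393)): print("base front",onz("top",T(*p),.006))
print("pip a,b tops",onz("top",T(365,209),.185),onz("top",T(537,183),.185),onz("side",S(223,157),.185),onz("side",S(278,72),.185))
print("big red",tri((138,226),(178,340)),"black",tri((177,272),(268,352)))
print("bottle cap",tri((276,226),(281,260)),"flask",tri((405,256),(372,199)),"foot",onz("top",(399,263),.02))
print("basket rim near",onz("top",(457,192),.08),"purple",tri((145,183),(129,303)))
# square handle yaw from red silhouettes: compare projections
for n,f in(("top","pics/top0.png"),("side","pics/side0.png")):
    h=cv2.cvtColor(cv2.imread(f),cv2.COLOR_BGR2HSV); b=(175,220,200,250) if n=="top" else (215,305,240,350)
    m=np.zeros(h.shape[:2],bool); x0,y0,x1,y1=b
    m[y0:y1,x0:x1]=(((h[...,0]<8)|(h[...,0]>172))&(h[...,1]>120)&(h[...,2]>50))[y0:y1,x0:x1]
    np.save(f"m_{n}.npy",m); ys,xs=np.nonzero(m); print(n,m.sum(),xs.min(),xs.max(),ys.min(),ys.max())
from scipy.optimize import minimize
def loss(v):
    x,y,a=v; L=0
    c=np.array([[i,j,z] for z in(.135,.2) for i in(-.008,.008) for j in(-.008,.008)])
    R=Ro.from_euler("z",a).as_matrix(); P=c@R.T+[x,y,0]
    for n in("top","side"):
        q=np.array([proj(n,p) for p in P]); hull=cv2.convexHull(((q+.5)*8*16).astype(np.int32))
        im=np.zeros((480*8,640*8),np.uint8); cv2.fillConvexPoly(im,hull,255,shift=4)
        w=cv2.resize(im,(640,480),interpolation=cv2.INTER_AREA)/255.; L+=np.abs(w-np.load(f"m_{n}.npy")).sum()
    return L
p0=onz("top",T(176,218),.2)[:2]
best=min((minimize(loss,[*p0,a],method="Nelder-Mead",options=dict(maxfev=80,initial_simplex=np.array([[*p0,a],[p0[0]+.005,p0[1],a],[p0[0],p0[1]+.005,a],[*p0,a+.2]]))) for a in(-.6,-.3,0,.3,.6)),key=lambda r:r.fun)
print(best.x,best.fun)
E
```

```text
handle top (array([0.4727, 0.4059, 0.1995]), np.float64(0.00138163764774241)) [0.472  0.4053 0.2   ] [0.473  0.4064 0.2   ]
collar [0.4733 0.4061 0.135 ] [0.4724 0.4072 0.135 ]
shelf [0.5133 0.4508 0.13  ]
shelf [0.5484 0.2619 0.13  ]
shelf [0.4382 0.4362 0.13  ]
shelf side [0.5116 0.4494 0.13  ]
shelf side [0.5491 0.2623 0.13  ]
shelf side [0.4403 0.4337 0.13  ]
shelf side [0.4748 0.2486 0.13  ]
base front [0.424  0.4332 0.006 ]
base front [0.4597 0.2458 0.006 ]
pip a,b tops [0.4829 0.3459 0.185 ] [0.4961 0.289  0.185 ] [0.4834 0.3472 0.185 ] [0.4978 0.2895 0.185 ]
big red (array([0.4742, 0.5094, 0.2316]), np.float64(0.003389573982615082)) black (array([0.3764, 0.4156, 0.1666]), np.float64(0.0009563887327460187))
bottle cap (array([0.5224, 0.1764, 0.1381]), np.float64(0.0005184559253028975)) flask (array([ 0.4698, -0.1698,  0.1277]), np.float64(0.0015926781035350717)) foot [ 0.4686 -0.1697  0.02  ]
basket rim near [ 0.6711 -0.315   0.08  ] purple (array([0.583 , 0.5029, 0.2507]), np.float64(0.0019967467786226423))
top 79 180 190 231 240
side 320 219 234 309 341
[ 0.4738  0.4068 -0.5593] 67.87450980392157
```

```bash
python3 - <<'E'
from h import *
c,X=(333,202.3),0
print("knob top",onz("top",c,.096))
x,y=.6145,.0305
st=lambda m:print(m,bot.get_obs()["time"],bot.get_obs()["position"],bot.get_obs()["ft_force"],bot.get_obs()["opening"])
bot.goto([x,y,.22],down(0)); st("above")
bot.command_gripper(.06)
print(bot.movel([x,y,.086],vel=.12,contact_N=8)); st("down")
cv2.imwrite("pics/g.png",eyes.grab_frame("side")[140:340,180:400])
bot.command_gripper(0); st("closed")
E
```

```text
knob top [0.611  0.0294 0.096 ]
above 2.7 [0.6146 0.0289 0.2199] [ 0.4405  0.3275 -0.7969] 0.0884499345878896
False
down 4.55 [0.6151 0.0306 0.0868] [-0.9894 -0.0737  0.0081] 0.059827939418844414
closed 5.3333 [0.6147 0.0305 0.0861] [-0.2688  0.114  -0.6188] 0.017310233910945688
```

```bash
python3 - <<'E'
from h import *
S=lambda x,y:(190+(x+.5)/4.2-.5,260+(y+.5)/4.2-.5)
q=[onz("side",S(*p),.2)[:2] for p in((124,220),(147,209),(170,220),(148,241))]
for i in range(4): d=q[(i+1)%4]-q[i]; print(np.linalg.norm(d),np.arctan2(d[1],d[0]))
E
```

```text
0.01056616771706195 -1.9592858855549542
0.012526345358451488 -3.141478373323515
0.013836186041538034 1.5769591323784704
0.017101844064791108 -0.23943042699721187
```

View pics/g.png

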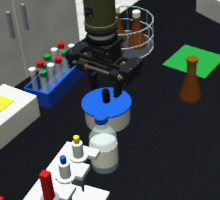

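Crop: the jaws straddle the knob area at about (105,97), but the closed opening of 17.3 mm against a 20 mm knob needs a check, so I'll do a small lift and look.

```bash
python3 - <<'E'
from h import *
bot.movel([.6147,.0305,.116],vel=.08)
o=bot.get_obs();print(o["time"],o["opening"],o["ft_force"])
a=cv2.resize(eyes.grab_frame("side")[180:290,220:360],None,fx=4,fy=4,interpolation=cv2.INTER_CUBIC)
cv2.imwrite("pics/g2.png",a)
E
```

```text
5.8583 0.017325042128438866 [-0.6473 -0.3304 -1.8414]
```

View pics/g2.png

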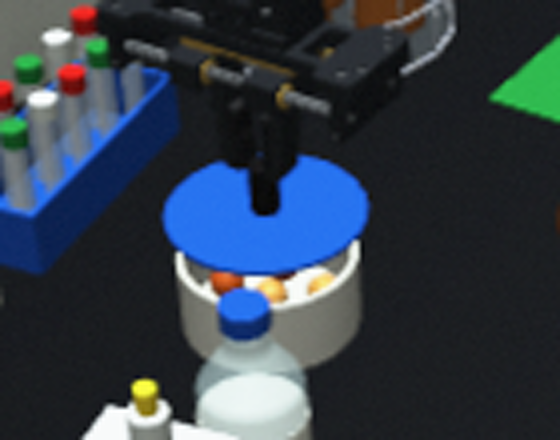

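Cover lifts cleanly and level, balls visible in the dish. Now to the mat; meanwhile I fit the handle yaw from the first images by a face-shading regression.

```bash
python3 - <<'E'
from h import *
st=lambda m:print(m,bot.get_obs()["time"],bot.get_obs()["position"],bot.get_obs()["ft_force"],bot.get_obs()["opening"])
bot.movel([.6147,.0305,.24],vel=.2)
X=[.548,-.3543]
bot.goto([*X,.24],down(-np.pi/2)); st("over mat")
bot.movel([*X,.07],vel=.15)
print(bot.movel([*X,.0398],vel=.04,contact_N=5)); st("placed")
bot.command_gripper(.05); st("open")
bot.movel([*X,.25],vel=.2); st("up")
E
```

```text
over mat 8.125 [ 0.5492 -0.3519  0.2397] [-0.1264 -0.0044 -0.8037] 0.0176206733661051
True
placed 10.125 [ 0.5474 -0.3539  0.04  ] [0.0911 0.3241 4.5193] 0.017435676844816894
open 10.7667 [ 0.5465 -0.3534  0.0392] [-0.1819  0.0469 -0.9822] 0.050132377920605424
up 11.9667 [ 0.5472 -0.3539  0.2488] [-0.6205 -0.1634  0.43  ] 0.04977765896502625
```

```bash
python3 - <<'E'
from h import *
from scipy.optimize import minimize
IM={n:cv2.imread(f"pics/{n}0.png").astype(float) for n in("top","side")}
B={"top":(172,222,198,252),"side":(212,300,242,350)}
V=np.array([[i,j,z] for z in(.135,.2) for i in(-.008,.008) for j in(-.008,.008)])
F=[((4,5,7,6),(0,0,1)),((0,1,5,4),(-1,0,0)),((2,3,7,6),(1,0,0)),((0,2,6,4),(0,-1,0)),((1,3,7,5),(0,1,0))]
def loss(v,a):
    R=Ro.from_euler("z",a).as_matrix(); P=V@R.T+[*v,0]; L=0
    for n in B:
        x0,y0,x1,y1=B[n]; im=IM[n][y0:y1,x0:x1]; red=(im[...,2]-im[...,:2].mean(-1)).ravel(); cam=ray(n,(0,0))[0]; cols=[]
        q=np.array([proj(n,p) for p in P])-[x0,y0]
        for f,nn in F:
            if (R@np.array(nn))@(cam-P[list(f)].mean(0))<=0: continue
            w=np.zeros(((y1-y0)*8,(x1-x0)*8),np.uint8); cv2.fillConvexPoly(w,((q[list(f)]+.5)*128).astype(np.int32),255,shift=4)
            cols.append(cv2.resize(w,(x1-x0,y1-y0),interpolation=cv2.INTER_AREA).ravel()/255.)
        A=np.array(cols).T; s=np.linalg.lstsq(A,red,rcond=None)[0]; L+=((A@s-red)**2).sum()
    return L/1e4
for a in np.arange(-.75,.85,.1):
    r=minimize(loss,[.473,.4062],args=(a,),method="Nelder-Mead",options=dict(maxfev=40,initial_simplex=[[.473,.4062],[.475,.4062],[.473,.4082]]))
    print(round(a,2),r.fun,r.x)
E
```

```text
-0.75 78.66919360883877 [0.4741 0.4068]
-0.65 75.80790094547926 [0.4739 0.4065]
-0.55 68.8687326084774 [0.4737 0.4066]
-0.45 65.78089103294985 [0.4737 0.4068]
-0.35 66.50961290877625 [0.4738 0.4065]
-0.25 67.53934998427292 [0.4737 0.4066]
-0.15 65.15233873524794 [0.4737 0.4062]
-0.05 62.214144840723186 [0.4735 0.4064]
0.05 57.997263180640445 [0.4733 0.4061]
0.15 52.93112169304447 [0.4733 0.4063]
0.25 50.27786207189779 [0.4737 0.406 ]
0.35 49.240317297186095 [0.4738 0.4061]
0.45 51.83776231784278 [0.4735 0.4063]
0.55 54.607164251739356 [0.4736 0.4068]
0.65 60.59358242422382 [0.474  0.4065]
0.75 69.98718798729216 [0.474  0.4064]
```

Yaw ≈ 0.3 rad (a shallow minimum, but the collar can turn in the fork, so the jaws will align it). Going to the stirrer.

```bash
python3 - <<'E'
from h import *
st=lambda m:print(m,bot.get_obs()["time"],bot.get_obs()["position"],bot.get_obs()["ft_force"],bot.get_obs()["opening"])
X=[.4736,.4063]
bot.goto([*X,.30],down(.3)); st("over stirrer")
im=eyes.grab_frame("top"); cv2.imwrite("pics/t1.png",im)
def up(x0,y0,x1,y1,f): return cv2.resize(im[y0:y1,x0:x1],None,fx=f,fy=f,interpolation=cv2.INTER_CUBIC)
cv2.imwrite("pics/t1c.png",np.hstack([up(300,170,370,240,5.6),up(425,205,504,284,392/79)]))
print(bot.movel([*X,.176],vel=.12,contact_N=6)); st("down")
bot.command_gripper(0); st("closed")
bot.movel([*X,.186],vel=.05); st("lift 1 cm")
cv2.imwrite("pics/s1.png",cv2.resize(eyes.grab_frame("side")[240:400,160:340],None,fx=4,fy=3.75)[:600])
E
```

```text
over stirrer 14.6667 [0.4746 0.4052 0.2998] [-0.5104 -0.752   0.3203] 0.05034679441394176
False
down 15.9 [0.4739 0.4069 0.1768] [-0.2624 -0.2073  0.3617] 0.04996086652099396
closed 16.5083 [0.4737 0.4064 0.1761] [0.763  0.9469 0.9651] 0.016186915375785513
lift 1 cm 16.8583 [0.4737 0.4065 0.1864] [-0.5648 -0.0795 -0.9415] 0.015871925090841576
```

View pics/t1c.png

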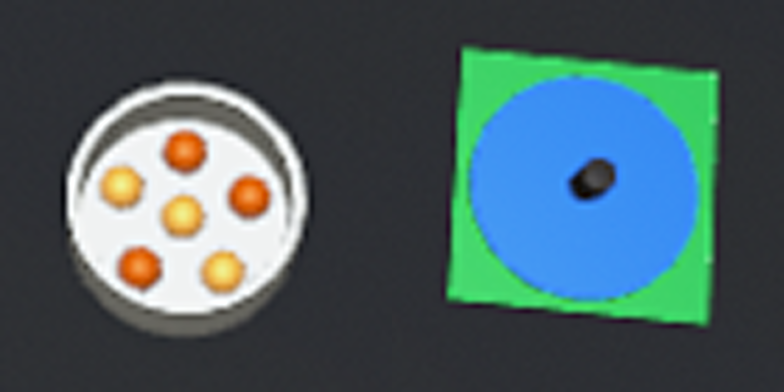

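View pics/s1.png

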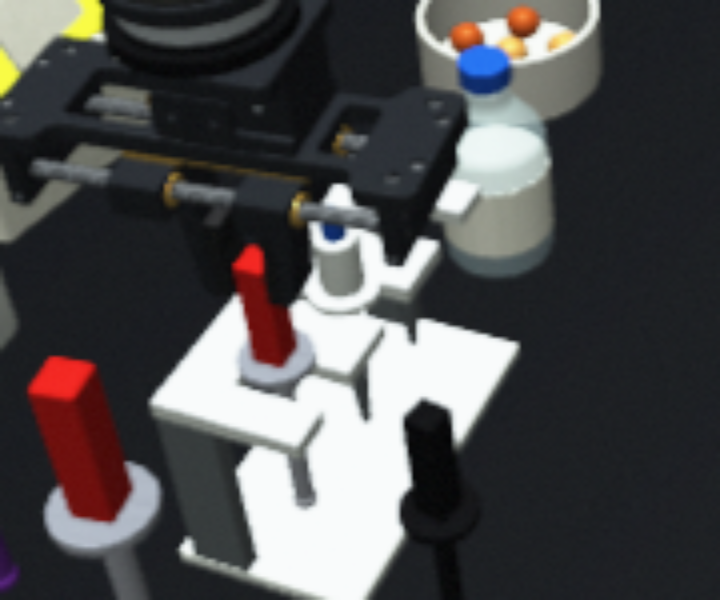

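Pictures: the cover is right way up, centred on the mat (knob at ~(590,180) in the crop). Dish holds six balls: one near its centre, five around. The stirrer is gripped upright and its collar is 1 cm off the shelf.

```bash
cat > plan.py <<'E'
from h import *
T=lambda x,y:((x+.5)/5.6-.5+300,(y+.5)/5.6-.5+170)
rim=np.array([onz("top",T(*p),.055)[:2] for p in((66,195),(306,195),(186,81))])
from scipy.optimize import least_squares
D=least_squares(lambda c:np.linalg.norm(rim-c,axis=1)-.060,[.615,.03]).x
balls=np.array([onz("top",T(*p),.018)[:2] for p in((185,152),(121,187),(249,196),(183,216),(139,268),(222,272))])
E
python3 - <<'E'
from plan import *
print("dish",D,"rim r",np.linalg.norm(rim-D,axis=1)); print(balls-D, np.linalg.norm(balls-D,axis=1))
g=[(np.linalg.norm(balls-D-[r*np.cos(a),r*np.sin(a)],axis=1).min(),r,a) for r in(.025,.03,.035) for a in np.arange(0,6.28,.1)]
print(sorted(g)[-6:])
st=lambda m:print(m,bot.get_obs()["time"],bot.get_obs()["position"],bot.get_obs()["ft_force"],bot.get_obs()["opening"])
bot.movel([.4737,.4064,.38],vel=.2); st("lifted")
_,r,a=max(g); E=D+r*np.array([np.cos(a),np.sin(a)])
bot.goto([*E,.36],down(.3)); st("over dish")
cv2.imwrite("pics/s2.png",cv2.resize(eyes.grab_frame("side")[100:300,200:400],None,fx=3,fy=3))
E
```

```text
dish [0.6167 0.0292] rim r [0.0607 0.0607 0.06  ]
[[ 0.0332  0.0017]
 [ 0.0119  0.0335]
 [ 0.012  -0.033 ]
 [-0.0012  0.0004]
 [-0.0306  0.0211]
 [-0.0295 -0.0217]] [0.0332 0.0355 0.0351 0.0013 0.0372 0.0366]
[(np.float64(0.021454473650112178), 0.03, np.float64(4.4)), (np.float64(0.021704935790210936), 0.025, np.float64(4.4)), (np.float64(0.022098310817806697), 0.035, np.float64(4.4)), (np.float64(0.022113638815412513), 0.03, np.float64(1.9000000000000001)), (np.float64(0.02226911421832962), 0.025, np.float64(1.9000000000000001)), (np.float64(0.022700370630155505), 0.035, np.float64(1.9000000000000001))]
lifted 18.025 [0.4734 0.4057 0.3787] [ 0.9271  0.4741 -0.3698] 0.01620149927037245
over dish 19.4083 [0.605  0.0645 0.3602] [ 0.046   0.333  -0.9941] 0.016583590378993863
```

View pics/s2.png

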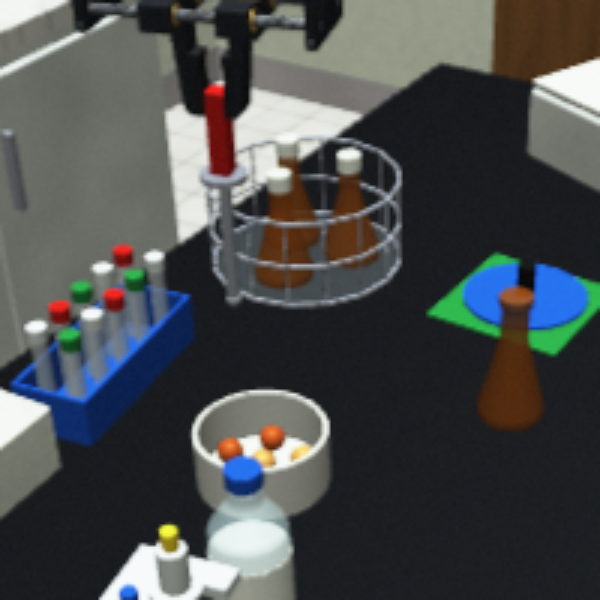

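The stirrer hangs straight below the gripper. Lower it between the balls and begin the first turn.

```bash
python3 - <<'E'
from plan import *
D=np.array([.6163,.0296]); r,a0=.035,1.9
P=lambda a,r,z:[D[0]+r*np.cos(a),D[1]+r*np.sin(a),z]
st=lambda m:print(m,bot.get_obs()["time"],bot.get_obs()["position"],bot.get_obs()["ft_force"],bot.get_obs()["opening"])
bot.movel(P(a0,r,.24),vel=.2); 
hit=bot.movel(P(a0,r,.1655),vel=.06,contact_N=4); print(hit); st("in")
if not hit:
    F=[]
    for k in range(1,13):
        h=bot.movel(P(a0-k*np.pi/6,.033,.1655),vel=.08,contact_N=12); F.append(np.linalg.norm(bot.get_obs()["ft_force"]))
        if h: print("contact at",k); break
    print(np.round(F,1)); st("turn")
    cv2.imwrite("pics/t3.png",cv2.resize(eyes.grab_frame("top")[150:250,280:380],None,fx=4,fy=4))
E
```

```text
False
in 21.6 [0.6053 0.0628 0.1659] [-0.4104  0.0288 -0.5436] 0.01611720555008453
[1.6 1.3 1.5 1.6 2.6 1.6 2.1 1.  2.4 1.6 0.9 1.1]
turn 26.0083 [0.6055 0.0608 0.1653] [-0.0222  0.2684 -1.1148] 0.01539191102360501
```

```bash
python3 - <<'E'
from plan import *
D=np.array([.6163,.0296]); a0=1.9
P=lambda a,r,z:[D[0]+r*np.cos(a),D[1]+r*np.sin(a),z]
st=lambda m:print(m,bot.get_obs()["time"],bot.get_obs()["position"],bot.get_obs()["ft_force"],bot.get_obs()["opening"])
F=[];Z=[]
for k in range(1,38):
    h=bot.movel(P(a0-k*np.pi/6,.033,.1655),vel=.09,contact_N=12); o=bot.get_obs(); F.append(np.linalg.norm(o["ft_force"])); Z.append(o["position"][2])
    if h: print("contact at",k); break
print(k,max(F),min(Z),max(Z)); st("stirred")
p=bot.get_obs()["position"]; bot.movel([p[0],p[1],.38],vel=.2); st("out")
S=[.4737,.4064]
bot.goto([*S,.38],down(.3)); bot.hold(.2); st("over fork")
im=eyes.grab_frame("top"); a=cv2.resize(im[170:240,300:370],None,fx=5.6,fy=5.6,interpolation=cv2.INTER_CUBIC)
s=cv2.resize(eyes.grab_frame("side")[150:390,180:340],None,fx=2.5,fy=2.5); cv2.imwrite("pics/f4.png",np.hstack([cv2.copyMakeBorder(a,0,600-392,0,0,0),s]))
E
```

```text
37 3.8970656700238986 0.16479099035437797 0.16611518763782723
stirred 38.7 [0.6222 0.0615 0.1653] [-1.1442  0.0761 -1.9234] 0.015464437687268944
out 39.925 [0.6215 0.0612 0.3789] [-0.0496 -0.7582 -0.9082] 0.01545763638958307
over fork 41.525 [0.4748 0.4052 0.3799] [ 0.0156 -0.2799 -1.2564] 0.015789228392800354
```

View pics/f4.png

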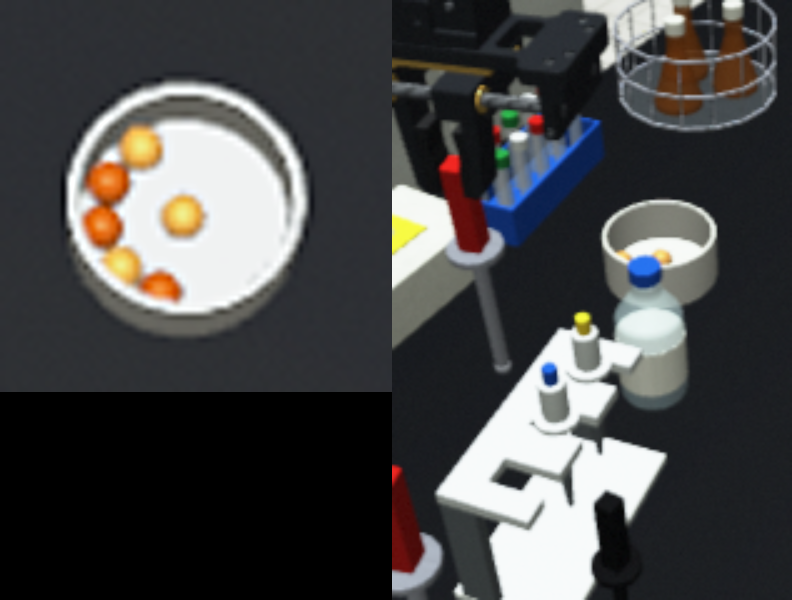

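All six balls are in the dish, bunched at its left side with one in the centre; the dish is where it was. The stirrer hangs upright over the fork; tip seen at side pixel ≈ (224,297). Check by projection, then lower.

```bash
python3 - <<'E'
from h import *
S=[.4737,.4064]
st=lambda m:print(m,bot.get_obs()["time"],bot.get_obs()["position"],bot.get_obs()["ft_force"],bot.get_obs()["opening"])
e=proj("side",[.4748,.4052,.2299]); print("tip expected",e)
if np.linalg.norm(e-[224,296])<4:
    bot.movel([*S,.31],vel=.12); bot.hold(.2); st("pre")
    h=bot.movel([*S,.19],vel=.08,contact_N=5); print(h); st("in fork")
    if not h:
        print(bot.movel([*S,.1757],vel=.03,contact_N=4)); st("seated")
        bot.command_gripper(.045); st("open")
        bot.movel([*S,.30],vel=.15); st("up")
        bot.goto([.48,.15,.40],down(.3)); st("away")
        t=eyes.grab_frame("top"); s=eyes.grab_frame("side"); cv2.imwrite("pics/t5.png",t); cv2.imwrite("pics/s5.png",s)
        cv2.imwrite("pics/f5.png",np.hstack([cv2.resize(t[160:310,150:290],None,fx=2.8,fy=2.8),cv2.resize(s[260:400,150:290],None,fx=2.8,fy=3)]))
E
```

```text
tip expected [221.7909 299.8814]
```

The tip shows about 4 px (≈6 mm) off the expected point, so nothing moved. I'll overlay the expected model on a fresh view to see whether the stirrer slid or tilted in the grip.

```bash
python3 - <<'E'
from h import *
o=bot.get_obs(); p=o["position"]; R=Ro.from_quat(o["tool_rot"]).as_matrix(); print(p,R[:,2])
s=eyes.grab_frame("side"); x0,y0,f=185,195,5; a=cv2.resize(s[y0:y0+115,x0:x0+75],None,fx=f,fy=f,interpolation=cv2.INTER_CUBIC)
b=a.copy()
Q=lambda h:proj("side",p+R[:,2]*(.0461-h))   # h above stirrer origin
for h in(-.110,-.104,0,.005,.07): 
    q=Q(h); print(h,q); cv2.drawMarker(b,tuple(int(v) for v in ((q-[x0,y0])+.5)*f),(0,255,0),cv2.MARKER_CROSS,16,1)
cv2.imwrite("pics/ov.png",np.hstack([a,b]))
E
```

```text
[0.4743 0.4057 0.38  ] [ 0.0001 -0.0001 -1.    ]
-0.11 [222.3142 302.7162]
-0.104 [221.8027 300.1663]
0 [212.1274 251.9356]
0.005 [211.62   249.4064]
0.07 [204.6177 214.5007]
```

View pics/ov.png

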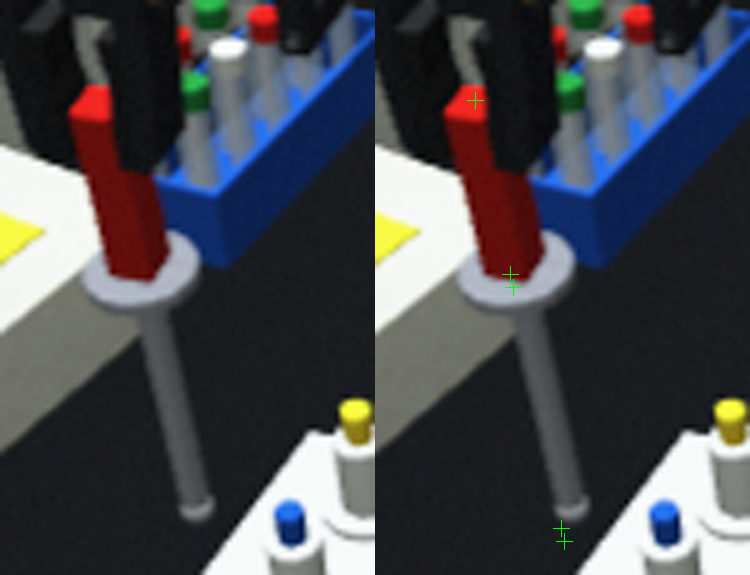

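```bash
python3 - <<'E'
from h import *
from scipy.optimize import least_squares
def show(n,p,obs,l):
    p=np.array(p); 
    for h,q in obs: print(l,h,"exp",proj("side",p+[0,0,h-.0461]),"obs",np.array(q))
s2=lambda x,y:np.array([(x+.5)/3-.5+200,(y+.5)/3-.5+100])
show("side",[.605,.0645,.3602],[(-.104,s2(234,297)),(.005,s2(223,174))],"s2")
# tilt about the jaw axis that explains the present view (tip, collar)
p=np.array([.4743,.4057,.38]); u=np.array([-np.sin(.3),np.cos(.3),0]); j=np.array([np.cos(.3),np.sin(.3),0])
ov=lambda x,y:np.array([(x+.5)/5-.5+185,(y+.5)/5-.5+195])
O=[(-.104,ov(196,508)),(.005,ov(141,270)),(.07,ov(97,104.5))]
def res(v):
    th,dz,b=v; R=Ro.from_rotvec(j*th).as_matrix()
    return np.concatenate([proj("side",p+R@[0,0,h-.0461]+[0,0,dz]+0*u)-q-0*b for h,q in O])
r=least_squares(lambda v:res([*v,0]),[0,0],x_scale=[.05,.005]); print("tilt,slide",r.x,r.fun)
R=Ro.from_rotvec(j*r.x[0]).as_matrix(); print("tip offset from grip",R@[0,0,-.156]+[0,0,r.x[1]])
r=least_squares(lambda v:res([v[0],0,0]),[0]); print("tilt only",r.x,r.fun)
E
```

```text
s2 -0.104 exp [277.8283 199.2259] obs [277.6667 198.6667]
s2 0.005 exp [274.2354 156.9859] obs [274.     157.6667]
tilt,slide [-0.0659 -0.0005] [ 0.4193  0.1288 -0.3715 -0.0183  0.2292 -0.1217]
tip offset from grip [ 0.003  -0.0098 -0.1562]
tilt only [-0.0635] [ 0.2912  0.0602 -0.4507 -0.2409  0.1867 -0.4402]
```

Before stirring it was upright (agreement <1 px). Now the fit gives a tilt of −0.065 rad about the jaw axis and no slide: the stirrer pivoted about 4° in the grip. I'll tilt the tool by +0.065 to make it vertical, then lower with contact guarding.

```bash
python3 - <<'E'
from h import *
S=[.4735,.4064]
st=lambda m:print(m,bot.get_obs()["time"],bot.get_obs()["position"],bot.get_obs()["ft_force"],bot.get_obs()["opening"])
j=np.array([np.cos(.3),np.sin(.3),0])
q=(Ro.from_rotvec(j*.065)*Ro.from_quat(down(.3))).as_quat()
bot.movel([*S,.32],q,vel=.08); bot.hold(.2); st("upright")
h=bot.movel([*S,.20],vel=.07,contact_N=5); print(h); st("in fork")
if not h:
    print(bot.movel([*S,.1757],vel=.03,contact_N=4)); st("seated")
    s=eyes.grab_frame("side"); cv2.imwrite("pics/s5.png",s)
    if bot.get_obs()["position"][2]<.179:
        bot.command_gripper(.045); st("open")
        bot.movel([*S,.30],vel=.15); st("up")
        bot.goto([.48,.12,.42],down(.3)); st("away")
        t=eyes.grab_frame("top"); s=eyes.grab_frame("side"); cv2.imwrite("pics/t6.png",t); cv2.imwrite("pics/s6.png",s)
        cv2.imwrite("pics/f6.png",np.hstack([cv2.resize(t[150:310,150:390],(480,320)),cv2.resize(s[280:400,180:300],(320,320),interpolation=cv2.INTER_CUBIC)]))
E
```

```text
upright 42.775 [0.4735 0.4068 0.3206] [ 0.2643  0.1073 -1.0614] 0.015759341963022838
False
in fork 44.6417 [0.4737 0.4066 0.2004] [-0.171   0.0867 -1.1862] 0.01564807009815338
True
seated 45.375 [0.4733 0.4063 0.1767] [-0.049   0.341   4.1277] 0.015622291791757156
open 46.025 [0.4729 0.4055 0.1758] [-0.5565  0.0229  0.1611] 0.04464966579049175
up 47.0 [0.4732 0.4058 0.299 ] [-0.808  -0.2518 -0.124 ] 0.04470663771989857
away 48.1833 [0.4798 0.1211 0.4195] [-0.581   0.2365  0.1771] 0.044940664127289434
```

View pics/f6.png

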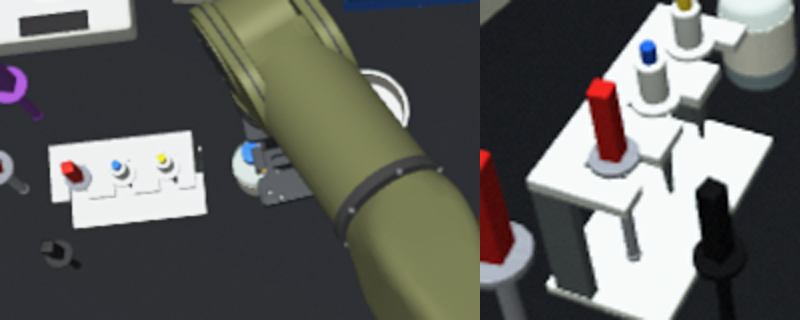

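The stirrer hangs upright in its fork with the collar on the shelf. The pipettes and bottle look unchanged, and the arm touches nothing. Handing in.

```bash
python3 - <<'E'
from h import *
a=cv2.imread("pics/side0.png").astype(int);b=cv2.imread("pics/s6.png").astype(int)
for n,(x0,y0,x1,y1) in dict(pip=(232,270,272,325),stir=(212,305,245,385),flask=(358,195,385,243),bigred=(165,330,210,430)).items(): print(n,np.abs(a-b)[y0:y1,x0:x1].mean())
bot.close_job()
E
```

```text
pip 1.070151515151515
stir 6.144570707070707
flask 16.849537037037038
bigred 1.1903703703703703
the job is handed in; nothing more can be done
```

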